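Sort the returned parcels into the station's trays

ROBOT

A 6-joint arm with a two-finger parallel gripper is mounted at the origin on the work surface. World frame = base frame: x ahead of the robot, y to its left, z up, the work surface at z = 0. Lengths are in m, angles in degrees, forces in N, time in s.
With the tool pointing down it reaches from about 0.4 to 0.825 m from the base axis. Payload 7 kg.
Tool frame: the origin (TCP) lies at the very end of the fingers, on their centre line; the grasp point (between the pads) lies 19 mm behind it; x points along the fingers, z is the direction in which the jaws open and shut, and the axes are right-handed (so a half turn about x gives the same grasp; the last joint's range is limited). The gripper opens to 88 mm and grips with 3 to 60 N. Pads are 19 mm wide; open, the fingers measure 130 mm over their backs; the gripper's body (78 mm by 193 mm) begins 47 mm behind the grasp point.
Start: joints at [82.855, 20.546, 0.682, 0, -70.136, -16.507], TCP at [0.271, 0.618, 0.227] pointing down, gripper open.
Joint ranges: [-176.03, 176.03], [-82.01, 121.73], [-58.28, 71.71], [-173.87, 95.51], [-174.79, -0.11], [-173.66, 173.66]. Speed limits (degrees/s): [136.94, 136.94, 172.46, 180, 180, 180].

INTERFACE

Orientations are given as [roll, pitch, yaw] about the fixed x, y, z axes, in that order (R = Rz(yaw) Ry(pitch) Rx(roll)).
In Python, from plant import * gives the robot as it stands.
- The arm moves only by the tool arm_command, never from a script. Its argument "commands" is one flat list of numbers, 5 for each row, row after row: the shift along the tool's x, y, z in mm, then the turn about the tool's x in degrees, then the opening in per cent of the stroke, from 0 (shut) to 100 (fully open). A call has 1 to 5 rows; each row shifts and turns the pose as measured when the row begins, along the tool's axes as they then stand; what a row does not reach is not made up. A row lasts 1/8 s, in which the tool goes at most 62.5 mm and 10.7 degrees, less where a joint would pass 70% of its speed; a pose out of reach is approached as far as the arm can. A call is refused whole if a number of a shift passes 62.5 or a number of a turn 10.7, either way. A call with a gripper value outside its range is refused whole. The fingers move at their own pace and stop on an object; the grip force is fixed at half the most. Time passes only in rows, so rows that do not move let the fingers close. It gives the time, the measured TCP pose, the force and the opening at its end, in the units of the state.
- get_obs(): the state, without advancing time (a new reading comes with each control period).
- snapshot(name): name is "scene" or "top"; returns a dict with "frame" (400x640x3 uint8, blue, green, red), "fov_y" (degrees; the focal length in pixels is half the picture's height over the tangent of half this angle, whatever the lens; pixels are square), "cx", "cy" (the principal point, pixels), "dist" ([k1, k2, p1, p2, k3] as OpenCV has them; the pictures are not rectified), "world_to_cam" (4x4, takes a point from world to camera coordinates). Camera axes: x right, y up, looking along -z (the intrinsics and any distortion apply to the point x, -y, -z); pixel columns grow to the right and rows downward; lengths in m; the calibration is good to about 2 mm. A picture is of the moment at which its call begins. There is no depth.
- close_job(): hands the job in, once; it reports no verdict.
The state is a dict: "clock": time; "joint_pos": joint angles; "qvel": joint speeds; "tau": joint torques, N m; "tool_pos": TCP position; "orientation": TCP orientation; "force": force on the tool from outside, world axes, zero at the start; "moment": the same for the moment, N m; "opening": finger opening in m.
Only numpy, scipy, OpenCV 4.12 (cv2) and the standard library are available. Lean on these libraries where they do the work, as an engineer would, in place of code of your own. Each camera call takes 0.05 s, during which the arm holds its last target. There are 200 camera calls.

TASK

Sort the five parcels lying on the counter into the three grey trays: the two blocky cartons (tall and low) side by side in the deep tray, the two eight-sided tubes lying down in the two-lane tray, one tube to each lane, and the flat mailer in the shallow tray with the very low rim. Every parcel must end resting flat on its tray's floor, cartons and mailer with their label up, released. Leave the little stamp and the glue stick standing where they are.

Things in the scene. Friction and masses are not known exactly. Their poses are not given: they have to be found in the camera images.
- carton_tall_mid (a point): Tall blocky parcel carton of brown cardboard, 72 long (x) x 52 wide (y) x 62 high (z) mm, about 0.18 kg, a tape strip lengthwise and a blank white label on top. Point: its centre, 31 mm above its underside. Its z axis points up at the start, its x axis runs along its length; a grasp across its width (along its y axis) is plain.
- carton_low_mid (a point): Low blocky parcel carton of brown cardboard, 72 x 52 x 42 mm high, about 0.14 kg, tape strip and blank label on top. Point: its centre, 21 mm above its underside. Its z axis points up at the start, its x axis runs along its length; a grasp across its width (along its y axis) is plain.
- tube_long_mid (a point): Long eight-sided cardboard mailing tube with white end caps, lying on one of its flat faces: 112 mm long (x), 36 mm across opposite faces, about 0.1 kg. Point: its centre, 18 mm above its underside. Its z axis points up at the start, its x axis runs along its length; a grasp across its width (along its y axis) is plain.
- tube_short_mid (a point): Short eight-sided cardboard mailing tube with white end caps, lying on one of its flat faces: 85 mm long (x), 36 mm across opposite faces, about 0.08 kg. Point: its centre, 18 mm above its underside. Its z axis points up at the start, its x axis runs along its length; a grasp across its width (along its y axis) is plain.
- flat_mailer_mid (a point): Flat brown cardboard mailer box, 110 x 60 x 20 mm thick, lying flat, label on top, about 0.12 kg. Point: its centre, 10 mm above its underside. Its z axis points up at the start, its x axis runs along its length; a grasp across its width (along its y axis) is plain.
- crate: The deep tray: a plain undivided grey plastic tray, the one with the highest walls, fixed to the counter. Outside 145 (x) x 200 (y) x 48 mm high, walls and floor 5 mm thick, so inside 135 x 190 mm. Origin: centre of its underside (on the counter); z up. Both cartons fit in a row along its y.
- lane_tray: The two-lane tray: grey plastic, fixed to the counter, split by one thin divider along its x axis into two lanes (at +y and -y). Outside 145 (x) x 200 (y) x 25 mm high, walls, floor and divider 5 mm thick, divider top 22 mm above the counter; each lane is 135 mm long (x) and 92 mm wide, centred 49 mm from the divider's middle. Origin: centre of its underside; z up.
- shallow_tray: The shallow tray: undivided grey plastic tray with a very low rim, fixed to the counter. Outside 145 (x) x 150 (y) x 13 mm high, walls and floor 5 mm thick, inside 135 x 140 mm. Origin: centre of its underside; z up.
- stamp: Bystander among the parcels: small hand stamp standing upright, black round foot 26 mm across and turned wooden handle, 54 mm high. Loose and light (50 g). Origin: centre of its underside. To be left standing where it is.
- glue_stick: Bystander among the parcels: upright glue stick, white with a black cap, 25 mm across, 61 mm high. Loose and light (40 g). Origin: centre of its underside. To be left standing where it is.
There are look-alikes about, which are no part of the job. Leave any blue look-alike of the part that bears carton_tall_mid alone.

How it is judged (in metres and radians):
At the end, for the whole second after the job is handed in: Both cartons in the deep tray, one tube in each lane of the two-lane tray, the mailer in the shallow tray: all on the tray floor (height within 6 mm), label up or tube level within 0.15 rad, at rest and released; stamp and glue stick within 30 mm of their start, upright (x of carton_tall_mid in the frame of crate between -0.05 and 0.05 m and y of carton_tall_mid in the frame of crate between -0.075 and 0.075 m and z of carton_tall_mid in the frame of crate between 0.03 and 0.042 m and angle between each of carton_tall_mid, carton_low_mid, flat_mailer_mid's own z axis and vertical below 0.15 rad and x of carton_low_mid in the frame of crate between -0.05 and 0.05 m and y of carton_low_mid in the frame of crate between -0.075 and 0.075 m and z of carton_low_mid in the frame of crate between 0.02 and 0.032 m and x of flat_mailer_mid in the frame of shallow_tray between -0.05 and 0.05 m and y of flat_mailer_mid in the frame of shallow_tray between -0.06 and 0.06 m and z of flat_mailer_mid in the frame of shallow_tray between 0.009 and 0.021 m and ((x of tube_long_mid in the frame of lane_tray between -0.055 and 0.055 m and y of tube_long_mid in the frame of lane_tray between 0.01 and 0.09 m and z of tube_long_mid in the frame of lane_tray between 0.017 and 0.029 m and angle between tube_long_mid's own x axis and vertical between 1.42 and 1.72 rad and x of tube_short_mid in the frame of lane_tray between -0.055 and 0.055 m and y of tube_short_mid in the frame of lane_tray between -0.09 and -0.01 m and z of tube_short_mid in the frame of lane_tray between 0.017 and 0.029 m and angle between tube_short_mid's own x axis and vertical between 1.42 and 1.72 rad) or (x of tube_long_mid in the frame of lane_tray between -0.055 and 0.055 m and y of tube_long_mid in the frame of lane_tray between -0.09 and -0.01 m and z of tube_long_mid in the frame of lane_tray between 0.017 and 0.029 m and angle between tube_long_mid's own x axis and vertical between 1.42 and 1.72 rad and x of tube_short_mid in the frame of lane_tray between -0.055 and 0.055 m and y of tube_short_mid in the frame of lane_tray between 0.01 and 0.09 m and z of tube_short_mid in the frame of lane_tray between 0.017 and 0.029 m and angle between tube_short_mid's own x axis and vertical between 1.42 and 1.72 rad)) and linear speed of each of carton_tall, carton_low, tube_long, tube_short, flat_mailer below 0.02 m/s and contact force between each of carton_tall, carton_low, tube_long, tube_short, flat_mailer and the fingers below 0.2 N and not (distance of stamp from where it was at the start of the episode above 0.03 m or angle between stamp's own z axis and vertical above 0.35 rad) and not (distance of glue_stick from where it was at the start of the episode above 0.03 m or angle between glue_stick's own z axis and vertical above 0.35 rad)); the robot touches nothing.
It fails at once if the stamp is pushed more than 30 mm or tipped over (distance of stamp from where it was at the start of the episode above 0.03 m or angle between stamp's own z axis and vertical above 0.35 rad).
It fails at once if the glue stick is pushed more than 30 mm or tipped over (distance of glue_stick from where it was at the start of the episode above 0.03 m or angle between glue_stick's own z axis and vertical above 0.35 rad).
It also fails if it takes over 128 s, if anything falls off the work surface, if the arm or the gripper's body presses on something with over 40 N, if the wrist force passes 120 N, or if a joint passes its speed limit or range.

## Working session

There is one attempt and no reset: what is moved stays moved. The work goes in short steps, Python scripts to look and compute and a tool call to move; the robot and the scene stay as the last step left them, time stands still between calls to the robot, and variables do not carry over. Pictures are saved under pics/ and viewed, about 12 in all and at most 16, crops included, and the job is handed in when it is done.

Besides the shell and the picture viewer there is one more tool, called after ">>>" in YAML: its name, and indented under it one key for each argument. arm_command: Moves the arm, as the interface text tells. Its arguments: {"type":"object","properties":{"commands":{"type":"array"}},"required":["commands"]}

```bash
mkdir -p pics; ls
python3 - <<'E'
from plant import *
import cv2
print(get_obs())
for n in("scene","top"):
    s=snapshot(n);cv2.imwrite(f"pics/{n}0.png",s["frame"]);print({k:v for k,v in s.items() if k!="frame"})
E
```

```text
pics
{'clock': 0.0, 'joint_pos': array([ 8.28550875e+01,  2.05904005e+01,  6.33183803e-01, -2.16560114e-02,
       -7.01356196e+01, -1.65067052e+01]), 'qvel': array([ 0.13825996, -0.09322747,  0.03288028, -0.0984671 ,  0.00550605,
        0.08064695]), 'tau': array([ 4.37069320e-04, -5.82709622e+01,  2.93066704e+01,  6.99735850e+00,
        7.29675448e-03, -1.51614631e-04]), 'tool_pos': array([0.27061287, 0.61783509, 0.22562505]), 'orientation': array([   4.13976084,   89.90495702, -109.51923187]), 'force': array([-0.48273991,  0.36194228, -0.45317615]), 'moment': array([-0.01233402, -0.03473092, -0.01854007]), 'opening': 0.08762237628542006}
{'fov_y': 53.016918108807346, 'cx': 315.5757902934696, 'cy': 188.84868741982416, 'dist': array([0.02438085, 0.        , 0.        , 0.        , 0.        ]), 'world_to_cam': array([[ 0.77719314,  0.62925911, -0.00194944, -0.39087253],
       [-0.37740873,  0.46860911,  0.79872908,  0.12381925],
       [ 0.50352108, -0.62003103,  0.60168767, -1.30991312],
       [ 0.        ,  0.        ,  0.        ,  1.        ]])}
{'fov_y': 48.971764826930325, 'cx': 314.91314229712236, 'cy': 194.4932329449642, 'dist': array([-0.05410957,  0.        ,  0.        ,  0.        ,  0.        ]), 'world_to_cam': array([[-0.01061269, -0.9998184 , -0.01582852,  0.05248213],
       [ 0.99635381, -0.01191338,  0.08448171, -0.43826367],
       [-0.08465494, -0.01487423,  0.9962993 , -1.05598548],
       [ 0.        ,  0.        ,  0.        ,  1.        ]])}
```

View pics/top0.png

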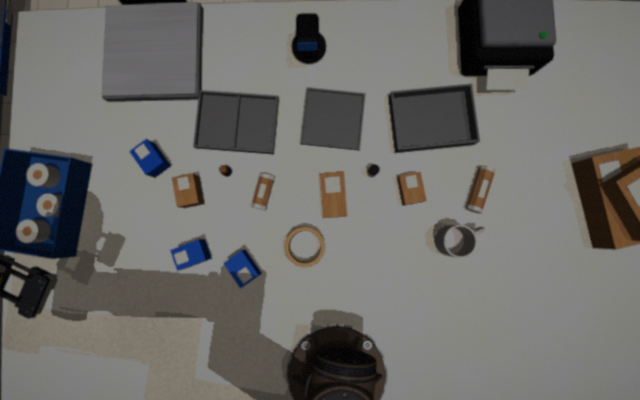

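View pics/scene0.png

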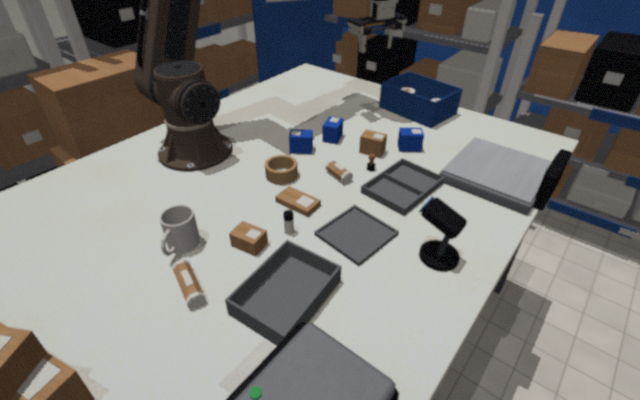

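```bash
cat > h.py <<'E'
from plant import *
import cv2, numpy as np
def K(s):
    f=s["frame"].shape[0]/2/np.tan(np.radians(s["fov_y"])/2)
    return np.array([[f,0,s["cx"]],[0,f,s["cy"]],[0,0,1]])
def ray(s,px,z):
    "pixels -> world points on plane height z"
    u=cv2.undistortPoints(np.array(px,float).reshape(-1,1,2),K(s),np.array(s["dist"])).reshape(-1,2)
    M=s["world_to_cam"];R=M[:3,:3];c=-R.T@M[:3,3]
    d=np.c_[u[:,0],-u[:,1],-np.ones(len(u))]@R
    return c+d*((z-c[2])/d[:,2])[:,None]
def proj(s,P):
    M=s["world_to_cam"];p=np.atleast_2d(P)@M[:3,:3].T+M[:3,3]
    return cv2.projectPoints(p*[1,-1,-1],np.zeros(3),np.zeros(3),K(s),np.array(s["dist"]))[0].reshape(-1,2)
E
python3 - <<'E'
from h import *
s=snapshot("top");im=s["frame"]
hsv=cv2.cvtColor(im,cv2.COLOR_BGR2HSV)
cv2.imwrite("pics/zl.png",cv2.resize(im[80:220,120:320],None,fx=4,fy=4,interpolation=cv2.INTER_CUBIC))
cv2.imwrite("pics/zr.png",cv2.resize(im[80:220,300:500],None,fx=4,fy=4,interpolation=cv2.INTER_CUBIC))
m=((hsv[...,0]<22)&(hsv[...,1]>90)&(hsv[...,2]>40)).astype(np.uint8)
cs,_=cv2.findContours(m,cv2.RETR_EXTERNAL,cv2.CHAIN_APPROX_NONE)
for c in cs:
    if 25<cv2.contourArea(c)<3000:
        r=cv2.minAreaRect(c)
        b=cv2.boxPoints(r);w=ray(s,b,0.02);e=w[1]-w[0];e2=w[2]-w[1]
        print(np.round(r[0],1),np.round(w.mean(0),3),np.linalg.norm(e).round(4),np.linalg.norm(e2).round(4))
g=((hsv[...,2]<75)&(im.max(2).astype(int)-im.min(2)<14)).astype(np.uint8)
cs,_=cv2.findContours(g,cv2.RETR_EXTERNAL,cv2.CHAIN_APPROX_NONE)
for c in cs:
    if cv2.contourArea(c)>2000:
        r=cv2.minAreaRect(c);print("grey",np.round(r[0],1),np.round(r[1],1),np.round(ray(s,[r[0]],0.02)[0],3))
E
```

```text
[304.  246.5] [0.313 0.075 0.02 ] 0.0925 0.094
[ 26.5 231. ] [0.355 0.774 0.02 ] 0.0188 0.0201
[ 47.  204.5] [0.422 0.722 0.02 ] 0.0213 0.0177
[262.3 190.7] [0.45  0.176 0.02 ] 0.0656 0.0347
[185.9 190.2] [0.453 0.366 0.02 ] 0.0606 0.0795
[411.3 187.9] [ 0.452 -0.189  0.02 ] 0.0573 0.0737
[332.8 194.3] [0.439 0.004 0.02 ] 0.0582 0.1082
[ 36.8 174.3] [0.499 0.753 0.02 ] 0.0198 0.0192
[480.8 187.8] [ 0.451 -0.36   0.02 ] 0.0938 0.0374
[627.5 194.5] [ 0.43  -0.731  0.02 ] 0.0606 0.138
[223.5 169. ] [0.505 0.273 0.02 ] 0.0175 0.015
[625.3 197.4] [ 0.423 -0.725  0.02 ] 0.1317 0.2369
grey [311.  361.5] [ 75. 140.] [0.039 0.061 0.02 ]
grey [ 28.5 325. ] [148.  57.] [0.122 0.762 0.02 ]
grey [332.4 118.6] [57.9 56.1] [0.627 0.002 0.02 ]
grey [433.2 118.1] [60.6 85.6] [ 0.626 -0.248  0.02 ]
grey [206.1 106.9] [159.2 134.4] [0.663 0.318 0.02 ]
grey [504.5  45.5] [91. 99.] [ 0.813 -0.439  0.02 ]
```

View pics/zl.png

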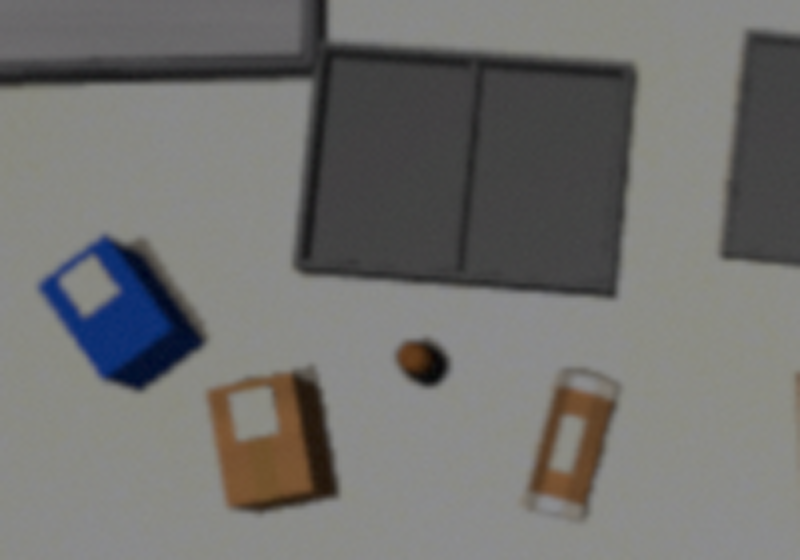

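View pics/zr.png

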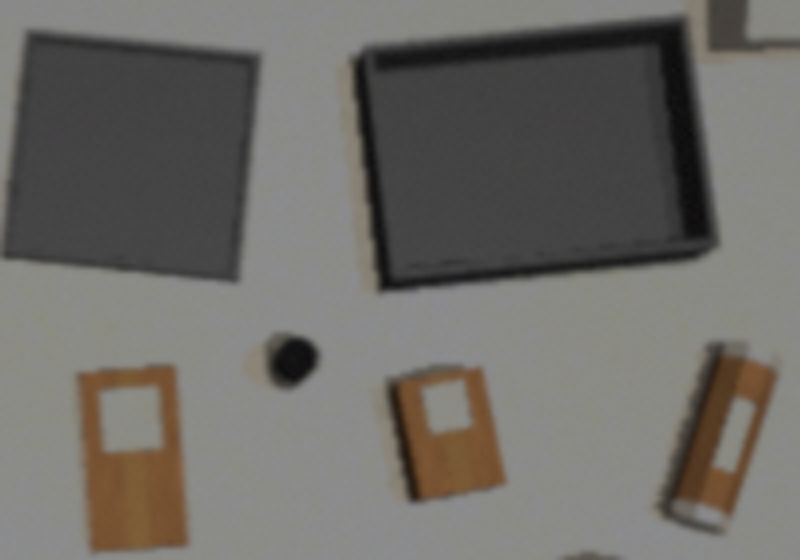

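Run:
```python
from h import *
s=snapshot("top")
R=s["world_to_cam"];print("cam",-R[:3,:3].T@R[:3,3])
L=lambda q:[(120+u/4-.4,80+v/4-.4) for u,v in q]
Q=lambda q:[(300+u/4-.4,80+v/4-.4) for u,v in q]
# corner order: far-left, far-right, near-right, near-left
D=dict(tall=(L([(208,390),(292,373),(313,496),(230,507)]),[.062,.042]),
low=(Q([(398,382),(481,368),(507,484),(415,499)]),[.042,.062]),
mailer=(Q([(78,375),(174,366),(188,544),(92,551)]),[.02]),
short=(L([(565,370),(618,385),(583,518),(528,505)]),[.018]),
longlab=(Q([(742,398),(757,403),(731,473),(716,468)]),[.036]),
shortlab=(L([(563,413),(583,416),(573,473),(552,470)]),[.036]),
crate=(Q([(365,50),(686,18),(716,243),(382,288)]),[.048]),
lane=(L([(322,46),(634,66),(616,296),(298,268)]),[.025]),
shallow=(Q([(27,33),(260,55),(238,280),(5,257)]),[.013]),
stamp=(L([(415,356)]),[.05]),glue=(Q([(296,358)]),[.055]))
for n,(q,zs) in D.items():
  for z in zs:
    w=ray(s,q,z)
    o=[n,z,w.mean(0)[:2].round(3)]
    if len(q)>1:
        l=(w[0]+w[1]-w[2]-w[3])/2;t=(w[0]+w[3]-w[1]-w[2])/2
        o+=["len",np.linalg.norm(l).round(4),"wid",np.linalg.norm(t).round(4),"angx",np.degrees(np.arctan2(l[1],l[0])).round(1),"from y",np.degrees(np.arctan2(-t[0],t[1])).round(1)]
    print(*o)
```

```text
cam [0.34782827 0.03154443 1.08993357]
tall 0.062 [0.45  0.356] len 0.0731 wid 0.0508 angx 11.1 from y 8.8
tall 0.042 [0.452 0.362] len 0.0745 wid 0.0517 angx 11.1 from y 8.8
low 0.042 [ 0.45  -0.186] len 0.0711 wid 0.0534 angx 8.8 from y 8.7
low 0.062 [ 0.448 -0.182] len 0.0697 wid 0.0524 angx 8.8 from y 8.7
mailer 0.02 [0.439 0.004] len 0.1089 wid 0.0589 angx 3.7 from y 4.1
short 0.018 [0.45  0.175] len 0.0854 wid 0.0345 angx -15.1 from y -15.2
longlab 0.036 [ 0.447 -0.361] len 0.0459 wid 0.0096 angx -22.7 from y -19.2
shortlab 0.036 [0.449 0.176] len 0.0351 wid 0.0126 angx -10.5 from y -9.0
crate 0.048 [ 0.622 -0.243] len 0.1437 wid 0.2013 angx 3.5 from y 6.2
lane 0.025 [0.622 0.241] len 0.1437 wid 0.198 angx -4.8 from y -5.4
shallow 0.013 [0.63  0.001] len 0.1442 wid 0.1464 angx -6.3 from y -6.4
stamp 0.05 [0.501 0.266]
glue 0.055 [ 0.495 -0.093]
```

```bash
cat >> h.py <<'E'
from scipy.spatial.transform import Rotation as Ro
def go(x,y,z,jaw,show=True):
    "tool-frame shift (mm) and turn (deg) to reach TCP xyz with jaw axis at world angle jaw"
    o=get_obs();R=Ro.from_euler("xyz",o["orientation"],degrees=True).as_matrix()
    d=R.T@(np.array([x,y,z])-o["tool_pos"])*1000
    a=np.degrees(np.arctan2(R[1,2],R[0,2]));t=(a-jaw+90)%180-90
    # tool axes turn underway: total given both in present axes and after the turn
    R2=R@Ro.from_euler("x",t,degrees=True).as_matrix()
    d2=R2.T@(np.array([x,y,z])-o["tool_pos"])*1000
    print("t",o["clock"].round(2),"pos",o["tool_pos"].round(4),"open",o["opening"].round(4),"F",o["force"].round(1),"jaw",a.round(1),"tilt",R[:,0].round(3))
    print("now-axes",d.round(1),"after-turn axes",d2.round(1),"turn",t.round(1))
E
python3 - <<'E'
from h import *
s=snapshot("scene");im=s["frame"]
hsv=cv2.cvtColor(im,cv2.COLOR_BGR2HSV)
m=((hsv[...,0]<22)&(hsv[...,1]>90)&(hsv[...,2]>40)).astype(np.uint8)
for n,c,a in(("tall",(.450,.356),10),("low",(.450,-.186),9)):
  for h in(.062,.042):
    r=np.radians(a);X=np.array([np.cos(r),np.sin(r)]);Y=np.array([-X[1],X[0]])
    P=[[*(np.array(c)+i*.036*X+j*.026*Y),k] for i in(-1,1) for j in(-1,1) for k in(0,h)]
    q=proj(s,P);print(n,h,"pred rows",q[:,1].min().round(),q[:,1].max().round(),"cols",q[:,0].min().round(),q[:,0].max().round())
cs,_=cv2.findContours(m,cv2.RETR_EXTERNAL,cv2.CHAIN_APPROX_NONE)
for c in cs:
    b=cv2.boundingRect(c)
    if 100<cv2.contourArea(c)<1500 and 220<b[0]<400 and b[1]>100: print(b, "rows",b[1],b[1]+b[3],"cols",b[0],b[0]+b[2])
t=snapshot("top")
print(ray(t,[(300+748/4,80+350/4),(300+697/4,80+520/4)],.018))
print("printer",ray(t,[(460,75),(487,92)],0))
go(.450,.356,.15,100)
E
```

```text
tall 0.062 pred rows 129.0 158.0 cols 358.0 387.0
tall 0.042 pred rows 134.0 158.0 cols 358.0 387.0
low 0.062 pred rows 214.0 256.0 cols 228.0 268.0
low 0.042 pred rows 220.0 256.0 cols 229.0 268.0
(230, 222, 37, 33) rows 222 255 cols 230 267
(276, 188, 44, 28) rows 188 216 cols 276 320
(266, 156, 31, 28) rows 156 184 cols 266 297
(361, 131, 25, 34) rows 131 165 cols 361 386
[[ 0.50070839 -0.37805037  0.018     ]
 [ 0.39617829 -0.34187705  0.018     ]]
printer [[ 0.74330713 -0.32728841  0.        ]
 [ 0.69800242 -0.39472277  0.        ]]Traceback (most recent call last):
  File "<stdin>", line 17, in <module>
  File "h.py", line 24, in go
    print("t",o["clock"].round(2),"pos",o["tool_pos"].round(4),"open",o["opening"].round(4),"F",o["force"].round(1),"jaw",a.round(1),"tilt",R[:,0].round(3))
              ^^^^^^^^^^^^^^^^
AttributeError: 'float' object has no attribute 'round'
```

```bash
sed -i 's/o\["clock"\].round(2)/round(o["clock"],2)/; s/o\["opening"\].round(4)/round(o["opening"],4)/' h.py
python3 -c "
from h import *
go(.450,.356,.12,100)"
```

```text
t 0.3 pos [0.2707 0.6182 0.2262] open 0.0875 F [ 0.5 -0.9 -0.5] jaw -113.7 tilt [-0.    -0.001 -1.   ]
now-axes [106.3 269.4 168.2] after-turn axes [106.3 131.  289.2] turn -33.7
```

>>> arm_command:
  commands: [0,0,0,-10.7,100,0,0,0,-10.7,100,0,0,0,-10.7,100,10,25,57,-1.6,100,10,25,57,0,100]

```text
clock: 0.92
tool_pos: [0.3385, 0.5158, 0.2051]
orientation: [-1.8, 90.0, -80.8]
force: [2.1, 0.4, -0.8]
opening: 0.0877
```

```bash
python3 -c "
from h import *
go(.450,.356,.12,100)"
```

```text
t 0.93 pos [0.3385 0.5158 0.2051] open 0.0877 F [ 2.1  0.4 -0.8] jaw -79.0 tilt [ 0. -0. -1.]
now-axes [ 85.1  79.  178.1] after-turn axes [ 85.1  82.1 176.7] turn 1.0
```

>>> arm_command:
  commands: [27,27,59,1,100,27,27,58,0,100,27,25,57,0,100,0,0,0,0,100]

```text
clock: 1.42
tool_pos: [0.4385, 0.3689, 0.1312]
orientation: [177.1, 90.0, 96.9]
force: [-0.3, 0.3, 0.5]
opening: 0.0877
```

```bash
python3 -c "
from h import *
go(.450,.356,.025,100)
s=snapshot('top');cv2.imwrite('pics/a1.png',cv2.resize(s['frame'][80:240,100:300],None,fx=4,fy=4))"
```

```text
t 1.43 pos [0.4385 0.3689 0.1312] open 0.0877 F [-0.3  0.3  0.5] jaw -80.2 tilt [-0.  0. -1.]
now-axes [106.2   9.1  14.7] after-turn axes [106.2   9.1  14.8] turn -0.2
```

View pics/a1.png

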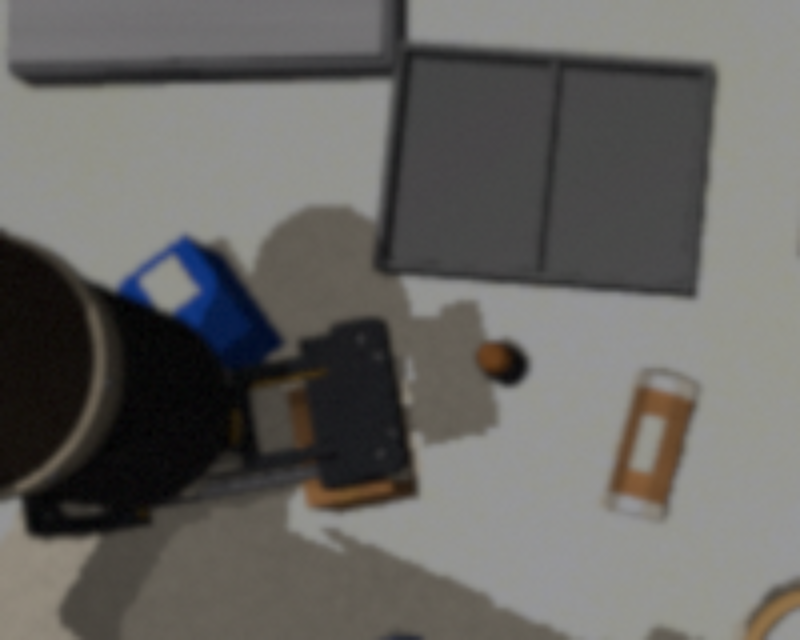

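>>> arm_command:
  commands: [0,9,15,0,100,0,0,0,0,100]

```text
clock: 1.72
tool_pos: [0.4508, 0.359, 0.1336]
orientation: [132.3, 89.7, 52.3]
force: [-0.8, -0.5, -0.8]
opening: 0.0877
```

```bash
python3 -c "
from h import *
go(.450,.356,.025,100)"
```

```text
t 1.73 pos [0.4508 0.359  0.1336] open 0.0877 F [-0.8 -0.5 -0.8] jaw -80.0 tilt [ 0.003  0.004 -1.   ]
now-axes [108.6  -1.7   3.1] after-turn axes [108.6  -1.7   3.1] turn 0.0
```

>>> arm_command:
  commands: [40,0,3,0,100,40,0,0,0,100,28,0,0,0,100,0,0,0,0,100]

```text
clock: 2.22
tool_pos: [0.4525, 0.3618, 0.026]
orientation: [132.6, 89.3, 52.9]
force: [0.0, -0.8, 0.4]
opening: 0.0876
```

```bash
python3 -c "
from h import *
go(.450,.356,.025,100)"
```

```text
t 2.23 pos [0.4525 0.3618 0.026 ] open 0.0876 F [ 0.  -0.8  0.4] jaw -79.7 tilt [ 0.007  0.01  -1.   ]
now-axes [ 0.9 -3.5  5.2] after-turn axes [ 0.9 -3.5  5.2] turn 0.3
```

>>> arm_command:
  commands: [0,-3,5,0,100,0,0,0,0,50,0,0,0,0,40,0,0,0,0,40,0,0,0,0,40]

```text
clock: 2.85
tool_pos: [0.4518, 0.3591, 0.0308]
orientation: [132.6, 88.9, 52.9]
force: [-0.8, -1.9, -0.3]
opening: 0.0534
```

>>> arm_command:
  commands: [0,0,0,0,40,0,0,0,0,40,-20,0,0,0,40,0,0,0,0,40]

```text
clock: 3.35
tool_pos: [0.4512, 0.3584, 0.0505]
orientation: [132.9, 88.9, 53.2]
force: [-0.1, 0.8, -1.6]
opening: 0.0515
```

```bash
python3 -c "
from h import *
go(.617,-.202,.15,95)"
```

```text
t 3.35 pos [0.4512 0.3584 0.0505] open 0.0515 F [-0.1  0.8 -1.6] jaw -79.7 tilt [ 0.011  0.015 -1.   ]
now-axes [-105.9   63.8  579.8] after-turn axes [-105.9  117.6  571.3] turn 5.3
```

```bash
python3 -c "
from h import *
s=snapshot('top');im=cv2.resize(s['frame'][78:160,382:486],None,fx=7,fy=7,interpolation=cv2.INTER_CUBIC)
cv2.imwrite('pics/crate.png',cv2.convertScaleAbs(im,alpha=2))"
```

```text
(no output)
```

View pics/crate.png

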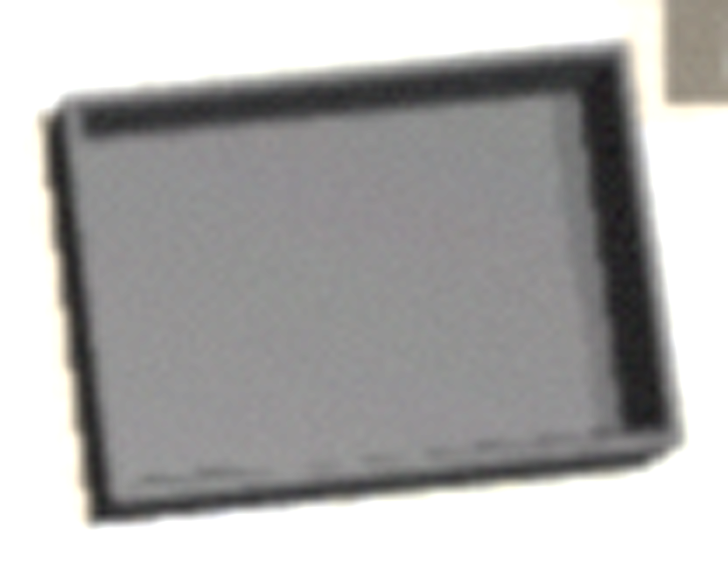

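```bash
python3 -c "
from h import *
s=snapshot('top')
w=ray(s,[(382+u/7-.43,78+v/7-.43) for u,v in [(62,102),(630,42),(682,442),(107,502)]],.048)
l=(w[0]+w[1]-w[2]-w[3])/2;t=(w[0]+w[3]-w[1]-w[2])/2
c=w.mean(0);print(c,np.linalg.norm(l),np.linalg.norm(t),np.degrees(np.arctan2(l[1],l[0])),np.degrees(np.arctan2(-t[0],t[1])))
r=np.radians(6)
for x,y in((0,.041),(0,-.041)):print(c[0]+x*np.cos(r)-y*np.sin(r),c[1]+x*np.sin(r)+y*np.cos(r))
go(.618,-.207,.15,96)"
```

```text
[ 0.62324872 -0.24483852  0.048     ] 0.14216147438354484 0.20041796620874247 4.577932277712544 5.548238687298446
0.6189630518780704 -0.20406311875828514
0.6275343858660181 -0.2856139141784836
t 3.45 pos [0.4503 0.3573 0.0489] open 0.0518 F [-0.7  0.2 -1.6] jaw -79.7 tilt [ 0.009  0.012 -1.   ]
now-axes [-106.6   65.1  584.1] after-turn axes [-106.6  108.9  577.5] turn 4.3
```

>>> arm_command:
  commands: [-55,0,0,5,40,-50,0,10,0,40,0,11,60,0,40,0,11,60,0,40,0,11,60,0,40]

```text
clock: 4.08
tool_pos: [0.4989, 0.1676, 0.1513]
orientation: [137.1, 89.4, 52.6]
force: [1.7, 0.4, -2.1]
opening: 0.052
```

>>> arm_command:
  commands: [0,11,60,0,40,0,11,60,0,40,0,11,60,0,40,0,11,60,0,40,0,0,0,0,40]

```text
clock: 4.7
tool_pos: [0.565, -0.0777, 0.1454]
orientation: [169.1, 89.6, 84.4]
force: [-1.0, 0.2, -1.2]
opening: 0.0523
```

```bash
python3 -c "
from h import *
go(.6195,-.204,.15,95)"
```

```text
t 4.7 pos [ 0.565  -0.0777  0.1454] open 0.0523 F [-1.   0.2 -1.2] jaw -84.7 tilt [ 0.001  0.007 -1.   ]
now-axes [ -5.5  42.7 130.7] after-turn axes [ -5.5  43.3 130.5] turn 0.3
```

>>> arm_command:
  commands: [-3,20,60,0,40,-3,20,60,0,40,0,8,20,0,40,0,0,0,0,40]

```text
clock: 5.2
tool_pos: [0.6242, -0.2106, 0.1459]
orientation: [-155.4, 89.4, 119.9]
force: [-0.5, 0.8, -1.5]
opening: 0.0519
```

```bash
python3 -c "
from h import *
go(.6195,-.204,.045,95)"
```

```text
t 5.2 pos [ 0.6242 -0.2106  0.1459] open 0.0519 F [-0.5  0.8 -1.5] jaw -84.7 tilt [-0.005  0.008 -1.   ]
now-axes [101.   -3.6  -6.1] after-turn axes [101.   -3.7  -6.1] turn 0.3
```

>>> arm_command:
  commands: [0,-4,-6,0,40,30,0,0,0,40,30,0,0,0,40,0,0,0,0,40]

```text
clock: 5.7
tool_pos: [0.6169, -0.1978, 0.085]
orientation: [-156.3, 89.4, 119.3]
force: [0.2, -0.4, -0.8]
opening: 0.0522
```

```bash
python3 -c "
from h import *
go(.6195,-.204,.037,95)
s=snapshot('scene');cv2.imwrite('pics/b1.png',cv2.resize(s['frame'][190:350,200:400],None,fx=4,fy=4))"
```

```text
t 5.7 pos [ 0.6169 -0.1978  0.085 ] open 0.0522 F [ 0.2 -0.4 -0.8] jaw -84.4 tilt [-0.005  0.01  -1.   ]
now-axes [48.   2.2  6.9] after-turn axes [48.   2.2  6.8] turn 0.6
```

View pics/b1.png

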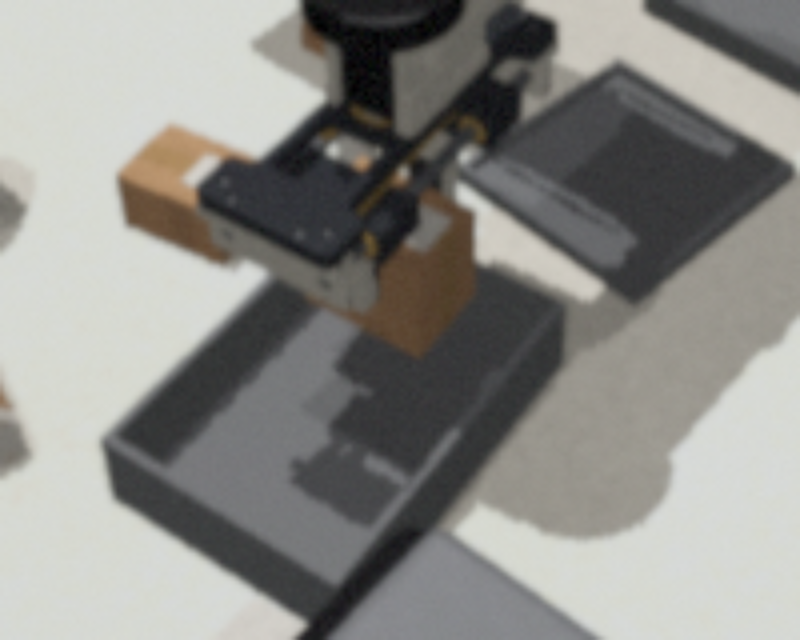

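>>> arm_command:
  commands: [0,2,6,0,40,0,0,0,0,40,0,0,0,0,40]

```text
clock: 6.12
tool_pos: [0.623, -0.2034, 0.0908]
orientation: [156.2, 89.5, 71.9]
force: [0.2, -0.9, -2.0]
opening: 0.0521
```

```bash
python3 -c "
from h import *
go(.6195,-.204,.037,95)"
```

```text
t 6.12 pos [ 0.623  -0.2034  0.0908] open 0.0521 F [ 0.2 -0.9 -2. ] jaw -84.3 tilt [ 0.003  0.008 -1.   ]
now-axes [53.8 -3.7  0.6] after-turn axes [53.8 -3.7  0.7] turn 0.7
```

>>> arm_command:
  commands: [25,-1,1,0,40,20,0,1,0,40,7,0,0,0,40,3,0,0,0,40]

```text
clock: 6.62
tool_pos: [0.6242, -0.2058, 0.0375]
orientation: [129.3, 89.4, 44.9]
force: [0.3, 0.7, -0.6]
opening: 0.0521
```

```bash
python3 -c "
from h import *
go(.6195,-.204,.037,95)"
```

```text
t 6.62 pos [ 0.6242 -0.2058  0.0375] open 0.0521 F [ 0.3  0.7 -0.6] jaw -84.3 tilt [ 0.008  0.008 -1.   ]
now-axes [ 0.5 -4.5 -2.2] after-turn axes [ 0.5 -4.6 -2.2] turn 0.7
```

Good pose; press lightly until contact, then open a little and rise.

>>> arm_command:
  commands: [4,0,-2,0,40,3,0,0,0,40,3,0,0,0,40]

```text
clock: 7.0
tool_pos: [0.625, -0.2055, 0.0356]
orientation: [105.1, 89.3, 20.9]
force: [-7.1, 2.4, 15.4]
opening: 0.0519
```

```bash
python3 -c "
from h import *
go(.6195,-.204,.037,95)"
```

```text
t 7.0 pos [ 0.625  -0.2055  0.0356] open 0.0519 F [-7.1  2.4 15.4] jaw -84.2 tilt [ 0.011  0.004 -1.   ]
now-axes [-1.4 -5.3 -2.1] after-turn axes [-1.4 -5.3 -2. ] turn 0.8
```

>>> arm_command:
  commands: [0,0,0,0,68,0,0,0,0,68,-10,0,0,0,70,-40,0,0,0,70,-40,0,0,0,70]

```text
clock: 7.62
tool_pos: [0.6233, -0.2056, 0.1276]
orientation: [110.8, 89.5, 26.6]
force: [0.8, 0.4, 2.2]
opening: 0.0615
```

>>> arm_command:
  commands: [-15,0,0,0,100,0,-50,0,0,100,0,-50,0,0,100,0,-50,0,0,100]

```text
clock: 8.12
tool_pos: [0.4748, -0.2211, 0.1443]
orientation: [95.9, 89.1, 11.8]
force: [-0.2, -0.0, 1.2]
opening: 0.087
```

```bash
python3 -c "
from h import *
go(.450,-.186,.12,99)
s=snapshot('scene');cv2.imwrite('pics/b2.png',cv2.resize(s['frame'][190:350,200:400],None,fx=4,fy=4))"
```

```text
t 8.12 pos [ 0.4748 -0.2211  0.1443] open 0.087 F [-0.2 -0.   1.2] jaw -84.1 tilt [ 0.015  0.003 -1.   ]
now-axes [ 24.1 -21.4 -37.5] after-turn axes [ 24.1 -19.4 -38.6] turn -3.1
```

View pics/b2.png

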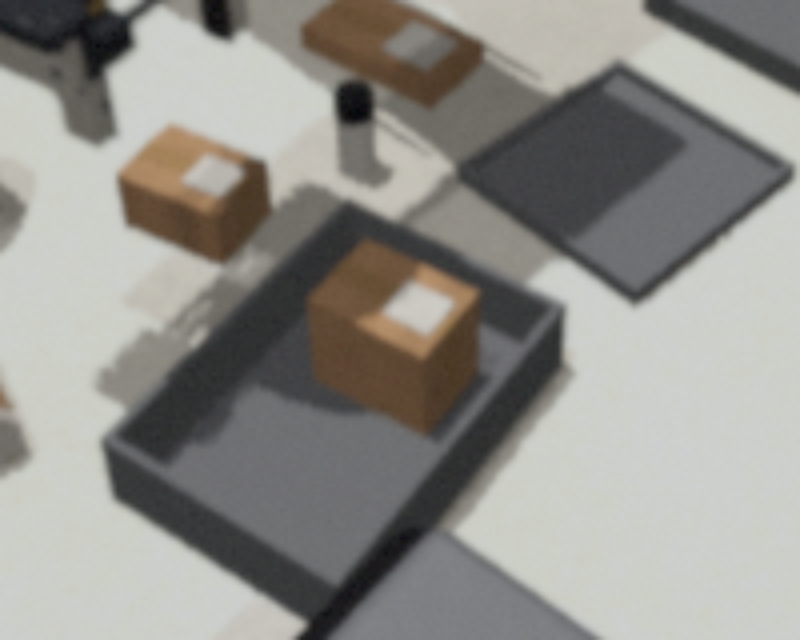

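>>> arm_command:
  commands: [8,-18,-38,-3,100,0,0,0,0,100,0,0,0,0,100]

```text
clock: 8.55
tool_pos: [0.4442, -0.1845, 0.1361]
orientation: [104.0, 89.2, 22.8]
force: [0.5, -0.3, 0.4]
opening: 0.0873
```

```bash
python3 -c "
from h import *
go(.450,-.186,.013,99)"
```

```text
t 8.55 pos [ 0.4442 -0.1845  0.1361] open 0.0873 F [ 0.5 -0.3  0.4] jaw -81.2 tilt [ 0.012  0.005 -1.   ]
now-axes [123.2   3.9   2.8] after-turn axes [123.2   3.9   2.8] turn -0.2
```

>>> arm_command:
  commands: [45,3,3,0,100,45,0,0,0,100,25,0,0,0,100,0,0,0,0,100]

```text
clock: 9.05
tool_pos: [0.4536, -0.1878, 0.0191]
orientation: [96.6, 89.0, 15.3]
force: [-0.0, -0.9, 0.4]
opening: 0.0877
```

```bash
python3 -c "
from h import *
go(.450,-.186,.013,99)"
```

```text
t 9.05 pos [ 0.4536 -0.1878  0.0191] open 0.0877 F [-0.  -0.9  0.4] jaw -81.3 tilt [ 0.016  0.004 -1.   ]
now-axes [ 6.1 -3.4 -2.4] after-turn axes [ 6.1 -3.4 -2.4] turn -0.3
```

>>> arm_command:
  commands: [6,-2,-2,0,60,2,0,0,0,40,2,0,0,0,40,2,0,0,0,40,2,0,0,0,40]

```text
clock: 9.68
tool_pos: [0.4543, -0.1865, 0.0091]
orientation: [90.8, 88.7, 9.6]
force: [-13.5, 8.5, 42.7]
opening: 0.0521
```

```bash
python3 -c "
from h import *
go(.626,-.286,.12,95)"
```

```text
t 9.68 pos [ 0.4543 -0.1865  0.0091] open 0.0521 F [-13.5   8.5  42.7] jaw -81.2 tilt [ 0.022  0.004 -1.   ]
now-axes [-107.5  156.8  124.6] after-turn axes [-107.5  164.7  113.9] turn 3.8
```

>>> arm_command:
  commands: [-50,0,0,3.8,40,-55,0,0,0,40,0,42,28,0,40,0,42,28,0,40,0,42,28,0,40]

```text
clock: 10.3
tool_pos: [0.5865, -0.2602, 0.1256]
orientation: [91.6, 88.3, 6.6]
force: [1.1, 1.0, -0.9]
opening: 0.052
```

>>> arm_command:
  commands: [0,20,15,0,40,0,0,0,0,40,0,0,0,0,40]

```text
clock: 10.68
tool_pos: [0.6096, -0.275, 0.1246]
orientation: [92.8, 88.4, 7.7]
force: [-0.1, 0.4, -1.0]
opening: 0.052
```

```bash
python3 -c "
from h import *
go(.625,-.287,.07,95)"
```

```text
t 10.68 pos [ 0.6096 -0.275   0.1246] open 0.052 F [-0.1  0.4 -1. ] jaw -85.1 tilt [ 0.028  0.004 -1.   ]
now-axes [54.9 12.8 13.3] after-turn axes [54.9 12.7 13.3] turn -0.1
```

>>> arm_command:
  commands: [20,9,11,0,40,20,0,0,0,40,10,0,0,0,40,0,0,0,0,40]

```text
clock: 11.18
tool_pos: [0.619, -0.2834, 0.0752]
orientation: [93.1, 88.3, 8.1]
force: [0.1, -0.1, -0.3]
opening: 0.0518
```

```bash
python3 -c "
from h import *
go(.625,-.287,.016,95)"
```

```text
t 11.18 pos [ 0.619  -0.2834  0.0752] open 0.0518 F [ 0.1 -0.1 -0.3] jaw -85.0 tilt [ 0.029  0.004 -1.   ]
now-axes [59.4  4.   4.3] after-turn axes [59.4  4.   4.3] turn 0.0
```

>>> arm_command:
  commands: [20,4,4,0,40,20,0,0,0,40,12,0,0,0,40,2,0,0,0,40]

```text
clock: 11.68
tool_pos: [0.6264, -0.287, 0.0201]
orientation: [91.1, 88.2, 6.2]
force: [-0.4, 0.0, -1.7]
opening: 0.0517
```

```bash
python3 -c "
from h import *
go(.625,-.287,.016,95)"
```

```text
t 11.68 pos [ 0.6264 -0.287   0.0201] open 0.0517 F [-0.4  0.  -1.7] jaw -85.0 tilt [ 0.032  0.003 -0.999]
now-axes [ 4.  -1.6 -0.2] after-turn axes [ 4.  -1.6 -0.2] turn 0.0
```

>>> arm_command:
  commands: [4,0,0,0,40,3,0,0,0,40]

```text
clock: 11.92
tool_pos: [0.6273, -0.2873, 0.0142]
orientation: [89.7, 88.1, 4.8]
force: [-8.2, 7.1, 21.2]
opening: 0.0517
```

```bash
python3 -c "
from h import *
go(.625,-.287,.014,95)"
```

```text
t 11.93 pos [ 0.6273 -0.2873  0.0142] open 0.0517 F [-8.2  7.1 21.2] jaw -84.9 tilt [ 0.033  0.003 -0.999]
now-axes [ 0.2 -2.3 -0.5] after-turn axes [ 0.2 -2.3 -0.5] turn 0.1
```

On the floor. Release, rise, and head toward the long tube (0.448, -0.360).

>>> arm_command:
  commands: [0,0,0,0,68,0,0,0,0,68,-10,0,0,0,68,-40,0,0,0,68,-45,0,0,0,68]

```text
clock: 12.55
tool_pos: [0.6229, -0.2873, 0.1102]
orientation: [91.7, 88.3, 6.8]
force: [1.3, -0.3, 0.7]
opening: 0.0598
```

>>> arm_command:
  commands: [-20,-40,0,8,80,0,-40,10,8,80,0,-40,20,8,80,0,-20,20,0,80]

```text
clock: 13.05
tool_pos: [0.4745, -0.3241, 0.1339]
orientation: [108.3, 87.6, -1.1]
force: [0.9, 0.2, 0.9]
opening: 0.0705
```

```bash
python3 -c "
from h import *
go(.448,-.360,.12,71)
s=snapshot('scene');cv2.imwrite('pics/c1.png',cv2.resize(s['frame'][170:350,150:400],None,fx=3,fy=3))"
```

```text
t 13.05 pos [ 0.4745 -0.3241  0.1339] open 0.0705 F [0.9 0.2 0.9] jaw -109.4 tilt [ 0.041 -0.001 -0.999]
now-axes [ 12.8 -13.6  42.8] after-turn axes [ 12.8 -13.9  42.7] turn -0.4
```

View pics/c1.png

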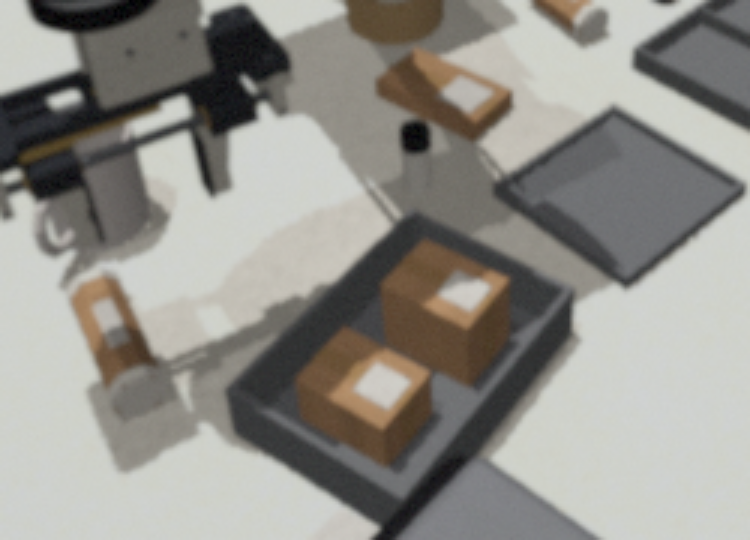

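>>> arm_command:
  commands: [0,-12,40,0,80,0,0,0,0,80,0,0,0,0,80]

```text
clock: 13.48
tool_pos: [0.4477, -0.3612, 0.1346]
orientation: [106.2, 87.5, -2.7]
force: [0.9, 0.1, -0.2]
opening: 0.0701
```

```bash
python3 -c "
from h import *
go(.448,-.360,.010,71)"
```

```text
t 13.47 pos [ 0.4477 -0.3612  0.1346] open 0.0701 F [ 0.9  0.1 -0.2] jaw -108.9 tilt [ 0.043 -0.002 -0.999]
now-axes [124.5  -5.2   0.3] after-turn axes [124.5  -5.2   0.3] turn 0.1
```

>>> arm_command:
  commands: [45,-2,0,0,80,45,-2,0,0,80,28,-1,0,0,80,2,0,0,0,80]

```text
clock: 13.98
tool_pos: [0.453, -0.3595, 0.0131]
orientation: [103.4, 87.3, -5.1]
force: [0.2, 0.1, 0.2]
opening: 0.0698
```

```bash
python3 -c "
from h import *
go(.448,-.360,.008,71)"
```

```text
t 13.97 pos [ 0.453  -0.3595  0.0131] open 0.0698 F [0.2 0.1 0.2] jaw -108.5 tilt [ 0.048 -0.004 -0.999]
now-axes [ 4.9 -4.8  2.1] after-turn axes [ 4.9 -4.8  2.1] turn 0.5
```

>>> arm_command:
  commands: [6,-2,0,0,50,2,0,0,0,30,0,0,0,0,25,0,0,0,0,25,0,0,0,0,25]

```text
clock: 14.6
tool_pos: [0.4545, -0.3595, 0.0085]
orientation: [101.2, 86.9, -7.1]
force: [0.1, -0.4, -0.9]
opening: 0.0358
```

```bash
python3 -c "
from h import *
go(.626,.192,.12,85)"
```

```text
t 14.6 pos [ 0.4545 -0.3595  0.0085] open 0.0358 F [ 0.1 -0.4 -0.9] jaw -108.3 tilt [ 0.053 -0.007 -0.999]
now-axes [-105.9   -5.  -578.6] after-turn axes [-105.9  128.4 -564.2] turn -13.3
```

>>> arm_command:
  commands: [-50,0,0,-10.7,25,-55,0,0,-2.5,25,0,13,-60,0,25,0,13,-60,0,25,0,13,-60,0,25]

```text
clock: 15.22
tool_pos: [0.5031, -0.1823, 0.1191]
orientation: [88.8, 86.8, -6.4]
force: [1.0, 0.9, -1.5]
opening: 0.0357
```

>>> arm_command:
  commands: [0,13,-60,0,25,0,13,-60,0,25,0,13,-60,0,25,0,13,-60,0,25,0,13,-60,0,25]

```text
clock: 15.85
tool_pos: [0.5951, 0.1169, 0.1249]
orientation: [90.4, 86.7, -4.8]
force: [1.7, -0.0, -1.2]
opening: 0.0353
```

```bash
python3 -c "
from h import *
go(.621,.192,.12,85)"
```

```text
t 15.85 pos [0.5951 0.1169 0.1249] open 0.0353 F [ 1.7 -0.  -1.2] jaw -95.2 tilt [ 0.058 -0.005 -0.998]
now-axes [  6.   18.7 -77.2] after-turn axes [  6.   18.9 -77.1] turn -0.2
```

>>> arm_command:
  commands: [0,9,-38,0,25,0,6,-25,0,25,0,0,0,0,25,0,0,0,0,25]

```text
clock: 16.35
tool_pos: [0.6161, 0.1836, 0.1251]
orientation: [90.0, 86.7, -5.0]
force: [0.2, -0.1, -1.1]
opening: 0.0357
```

```bash
python3 -c "
from h import *
go(.621,.192,.04,85)"
```

```text
t 16.35 pos [0.6161 0.1836 0.1251] open 0.0357 F [ 0.2 -0.1 -1.1] jaw -95.0 tilt [ 0.057 -0.005 -0.998]
now-axes [85.2 -0.7 -8.8] after-turn axes [85.2 -0.7 -8.8] turn 0.0
```

>>> arm_command:
  commands: [35,-1,-8,0,25,35,-1,0,0,25,12,0,0,0,25,0,0,0,0,25]

```text
clock: 16.85
tool_pos: [0.62, 0.1873, 0.0436]
orientation: [91.3, 86.6, -3.9]
force: [0.2, 0.1, 0.1]
opening: 0.0357
```

```bash
python3 -c "
from h import *
go(.621,.192,.015,85)
s=snapshot('scene');cv2.imwrite('pics/d1.png',cv2.resize(s['frame'][110:270,300:500],None,fx=4,fy=4))"
```

```text
t 16.85 pos [0.62   0.1873 0.0436] open 0.0357 F [0.2 0.1 0.1] jaw -95.3 tilt [ 0.059 -0.004 -0.998]
now-axes [28.6 -1.2 -4.7] after-turn axes [28.6 -1.1 -4.8] turn -0.3
```

View pics/d1.png

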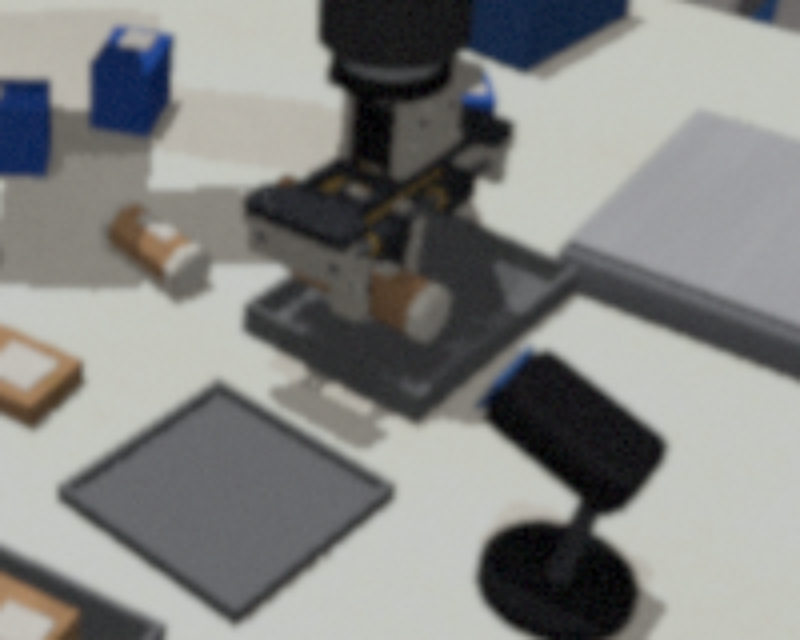

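>>> arm_command:
  commands: [0,-1,-5,0,25,2,0,0,0,25,10,0,0,0,25,10,0,0,0,25,2,0,0,0,25]

```text
clock: 17.52
tool_pos: [0.6229, 0.1938, 0.0223]
orientation: [94.7, 86.3, -0.6]
force: [-0.3, -0.9, -0.6]
opening: 0.036
```

```bash
python3 -c "
from h import *
go(.621,.192,.013,85)"
```

```text
t 17.52 pos [0.6229 0.1938 0.0223] open 0.036 F [-0.3 -0.9 -0.6] jaw -95.2 tilt [ 0.065 -0.001 -0.998]
now-axes [ 9.1 -2.4  2. ] after-turn axes [ 9.1 -2.4  2. ] turn -0.2
```

>>> arm_command:
  commands: [6,0,2,0,25,4,0,0,0,25,3,0,0,0,25]

```text
clock: 17.9
tool_pos: [0.6235, 0.191, 0.0122]
orientation: [93.1, 86.3, -2.1]
force: [-16.1, -0.5, 38.2]
opening: 0.0358
```

```bash
python3 -c "
from h import *
go(.621,.192,.013,85)"
```

```text
t 17.9 pos [0.6235 0.191  0.0122] open 0.0358 F [-16.1  -0.5  38.2] jaw -95.2 tilt [ 0.065 -0.002 -0.998]
now-axes [-1.  -2.5 -0.8] after-turn axes [-1.  -2.5 -0.8] turn -0.2
```

>>> arm_command:
  commands: [-1,0,0,0,51,0,0,0,0,51,-8,0,0,0,51,-40,0,0,0,51,-45,0,0,0,51]

```text
clock: 18.52
tool_pos: [0.6156, 0.1898, 0.1051]
orientation: [89.2, 86.6, -6.0]
force: [-0.0, 0.1, -0.4]
opening: 0.0446
```

```bash
python3 -c "
from h import *
go(.450,.1755,.12,75)"
```

```text
t 18.52 pos [0.6156 0.1898 0.1051] open 0.0446 F [-0.   0.1 -0.4] jaw -95.2 tilt [ 0.059 -0.006 -0.998]
now-axes [ -24.5 -162.4   29.4] after-turn axes [ -24.5 -155.1   56.5] turn 9.8
```

>>> arm_command:
  commands: [-15,0,0,9.8,80,0,-50,18,0,80,0,-50,18,0,80,0,-48,16,0,80,0,0,0,0,80]

```text
clock: 19.15
tool_pos: [0.4572, 0.1793, 0.1155]
orientation: [104.1, 86.2, -1.3]
force: [0.9, 0.9, 0.4]
opening: 0.0699
```

```bash
python3 -c "
from h import *
go(.450,.1755,.12,75)"
```

```text
t 19.15 pos [0.4572 0.1793 0.1155] open 0.0699 F [0.9 0.9 0.4] jaw -105.4 tilt [ 0.067 -0.002 -0.998]
now-axes [-5.  -5.6  5.5] after-turn axes [-5.  -5.6  5.4] turn -0.4
```

>>> arm_command:
  commands: [0,-12,4,0,80,0,0,0,0,80,2,0,0,0,80]

```text
clock: 19.52
tool_pos: [0.4453, 0.1796, 0.1137]
orientation: [105.4, 86.1, -0.0]
force: [0.3, 0.6, 0.7]
opening: 0.07
```

```bash
python3 -c "
from h import *
go(.450,.1755,.009,75)
s=snapshot('top');cv2.imwrite('pics/e1.png',cv2.resize(s['frame'][80:230,180:380],None,fx=4,fy=4))"
```

```text
t 19.52 pos [0.4453 0.1796 0.1137] open 0.07 F [0.3 0.6 0.7] jaw -105.4 tilt [ 0.068 -0.    -0.998]
now-axes [104.7  -1.3   4.6] after-turn axes [104.7  -1.3   4.6] turn -0.4
```

View pics/e1.png

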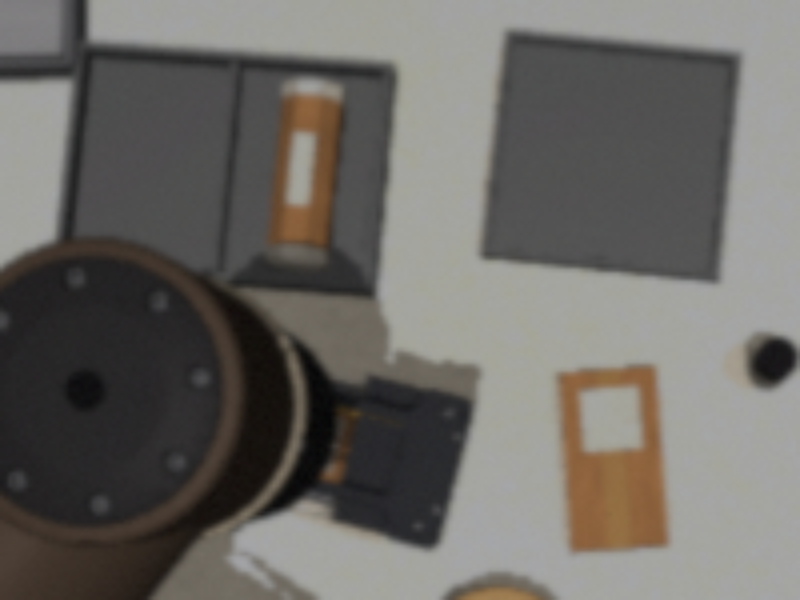

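>>> arm_command:
  commands: [45,-1,4,0,80,40,-1,0,0,80,18,0,0,0,80,2,0,0,0,80]

```text
clock: 20.08
tool_pos: [0.4522, 0.1769, 0.0053]
orientation: [105.9, 86.0, 0.4]
force: [0.3, -0.1, 0.3]
opening: 0.0706
```

```bash
python3 -c "
from h import *
go(.450,.1755,.009,75)"
```

```text
t 20.07 pos [0.4522 0.1769 0.0053] open 0.0706 F [ 0.3 -0.1  0.3] jaw -105.5 tilt [ 0.069  0.    -0.998]
now-axes [-3.8 -1.4  1.9] after-turn axes [-3.8 -1.5  1.9] turn -0.5
```

>>> arm_command:
  commands: [-3,0,1,0,50,0,0,0,0,30,0,0,0,0,25,0,0,0,0,25,0,0,0,0,25]

```text
clock: 20.7
tool_pos: [0.4532, 0.1771, 0.011]
orientation: [108.2, 85.8, 2.7]
force: [0.4, 0.9, -1.1]
opening: 0.0362
```

```bash
python3 -c "
from h import *
go(.628,.290,.12,85)"
```

```text
t 20.7 pos [0.4532 0.1771 0.011 ] open 0.0362 F [ 0.4  0.9 -1.1] jaw -105.5 tilt [ 0.072  0.003 -0.997]
now-axes [ -95.6  145.3 -157.8] after-turn axes [ -95.6  171.5 -128.8] turn -10.5
```

>>> arm_command:
  commands: [-50,0,0,-10.5,25,-50,5,0,0,25,0,52,-40,0,25,0,52,-40,0,25,0,50,-38,0,25]

```text
clock: 21.32
tool_pos: [0.6069, 0.2774, 0.1301]
orientation: [100.4, 85.6, 5.8]
force: [0.4, 0.3, -0.6]
opening: 0.0359
```

>>> arm_command:
  commands: [0,0,0,0,25,0,0,0,0,25]

```text
clock: 21.58
tool_pos: [0.6093, 0.2789, 0.1282]
orientation: [99.8, 85.7, 5.2]
force: [-0.6, 0.3, -1.0]
opening: 0.0358
```

```bash
python3 -c "
from h import *
go(.628,.290,.04,85)"
```

```text
t 21.57 pos [0.6093 0.2789 0.1282] open 0.0358 F [-0.6  0.3 -1. ] jaw -94.6 tilt [ 0.075  0.007 -0.997]
now-axes [ 89.4  11.2 -11.5] after-turn axes [ 89.4  11.1 -11.5] turn 0.4
```

>>> arm_command:
  commands: [30,10,-10,0,25,35,0,0,0,25,15,0,0,0,25,2,0,0,0,25]

```text
clock: 22.08
tool_pos: [0.624, 0.2875, 0.0474]
orientation: [100.3, 85.7, 5.7]
force: [0.5, 0.1, -1.2]
opening: 0.0359
```

```bash
python3 -c "
from h import *
go(.628,.290,.018,85)"
```

```text
t 22.07 pos [0.624  0.2875 0.0474] open 0.0359 F [ 0.5  0.1 -1.2] jaw -94.6 tilt [ 0.075  0.008 -0.997]
now-axes [29.6  1.6 -2.5] after-turn axes [29.6  1.6 -2.5] turn 0.4
```

>>> arm_command:
  commands: [15,1,-2,0,25,12,0,0,0,25,4,0,0,0,25,3,0,0,0,25]

```text
clock: 22.58
tool_pos: [0.629, 0.2906, 0.0154]
orientation: [101.5, 85.4, 7.0]
force: [-11.6, -2.4, 24.8]
opening: 0.0357
```

```bash
python3 -c "
from h import *
go(.628,.290,.016,85)"
```

```text
t 22.57 pos [0.629  0.2906 0.0154] open 0.0357 F [-11.6  -2.4  24.8] jaw -94.5 tilt [ 0.079  0.01  -0.997]
now-axes [-0.6 -0.9  0.6] after-turn axes [-0.6 -0.9  0.6] turn 0.5
```

>>> arm_command:
  commands: [0,0,0,0,51,0,0,0,0,51,-8,0,0,0,51,-40,0,0,0,51,-55,0,0,0,51]

```text
clock: 23.2
tool_pos: [0.6192, 0.2881, 0.1173]
orientation: [98.5, 85.8, 3.9]
force: [0.9, -0.1, 0.7]
opening: 0.0448
```

```bash
python3 -c "
from h import *
go(.435,.004,.11,94)"
```

```text
t 23.2 pos [0.6192 0.2881 0.1173] open 0.0448 F [ 0.9 -0.1  0.7] jaw -94.5 tilt [ 0.074  0.005 -0.997]
now-axes [  -7.7 -161.   297.9] after-turn axes [  -7.7 -203.5  270.7] turn -8.5
```

>>> arm_command:
  commands: [0,0,0,-8.5,100,0,-42,55,0,100,0,-42,55,0,100,0,-42,55,0,100,0,-42,55,0,100]

```text
clock: 23.82
tool_pos: [0.4833, 0.0766, 0.1113]
orientation: [94.6, 85.0, 9.1]
force: [0.1, 0.2, 1.0]
opening: 0.086
```

>>> arm_command:
  commands: [0,-36,50,0,100,0,0,0,0,100,0,0,0,0,100]

```text
clock: 24.2
tool_pos: [0.4488, 0.0206, 0.1098]
orientation: [95.5, 84.8, 9.9]
force: [-0.0, -0.1, 0.3]
opening: 0.0875
```

```bash
python3 -c "
from h import *
go(.439,.004,.004,94)"
```

```text
t 24.2 pos [0.4488 0.0206 0.1098] open 0.0875 F [-0.  -0.1  0.3] jaw -85.6 tilt [ 0.09   0.016 -0.996]
now-axes [104.3 -20.6  16.7] after-turn axes [104.3 -20.5  16.9] turn 0.4
```

>>> arm_command:
  commands: [0,-18,16,0,100,35,0,0,0,100,35,0,0,0,100,0,0,0,0,100]

```text
clock: 24.7
tool_pos: [0.4394, 0.0053, 0.0384]
orientation: [96.0, 84.6, 10.5]
force: [-0.8, 0.2, 0.8]
opening: 0.0872
```

```bash
python3 -c "
from h import *
go(.439,.004,.004,94)"
```

```text
t 24.7 pos [0.4394 0.0053 0.0384] open 0.0872 F [-0.8  0.2  0.8] jaw -85.4 tilt [ 0.093  0.017 -0.996]
now-axes [34.2 -3.8  1.6] after-turn axes [34.2 -3.8  1.7] turn 0.6
```

>>> arm_command:
  commands: [20,-2,1,0,100,13,-1,0,0,85,2,0,0,0,60,1,0,0,0,50,1,0,0,0,50]

```text
clock: 25.32
tool_pos: [0.4426, 0.0063, 0.0055]
orientation: [96.1, 84.3, 10.8]
force: [-6.1, 0.7, 12.1]
opening: 0.0597
```

>>> arm_command:
  commands: [0,0,0,0,50,0,0,0,0,50]

```text
clock: 25.58
tool_pos: [0.443, 0.0066, 0.0066]
orientation: [96.3, 84.2, 11.1]
force: [0.9, -0.1, -0.9]
opening: 0.0594
```

```bash
python3 -c "
from h import *
go(.630,.001,.09,84)"
```

```text
t 25.57 pos [0.443  0.0066 0.0066] open 0.0594 F [ 0.9 -0.1 -0.9] jaw -85.3 tilt [ 0.099  0.019 -0.995]
now-axes [-64.7 193.3  20.1] after-turn axes [-64.7 193.6 -16.2] turn 10.7
```

>>> arm_command:
  commands: [-40,0,0,0,50,-35,0,0,10.5,50,0,50,-4,0,50,0,50,-4,0,50,0,50,-4,0,50]

```text
clock: 26.2
tool_pos: [0.5862, 0.0009, 0.1012]
orientation: [107.8, 84.1, 11.8]
force: [0.1, 1.7, -0.8]
opening: 0.0597
```

>>> arm_command:
  commands: [0,40,-4,0,50,0,0,0,0,50,0,0,0,0,50]

```text
clock: 26.58
tool_pos: [0.6297, 0.0002, 0.1044]
orientation: [107.9, 84.1, 11.7]
force: [-0.6, -0.7, -0.8]
opening: 0.0595
```

```bash
python3 -c "
from h import *
go(.633,.001,.03,84)
s=snapshot('scene');cv2.imwrite('pics/f1.png',cv2.resize(s['frame'][110:270,260:460],None,fx=4,fy=4))"
```

```text
t 26.57 pos [6.297e-01 2.000e-04 1.044e-01] open 0.0595 F [-0.6 -0.7 -0.8] jaw -96.1 tilt [ 0.1    0.021 -0.995]
now-axes [74.4 -4.1  1.2] after-turn axes [74.4 -4.1  1.2] turn -0.1
```

View pics/f1.png

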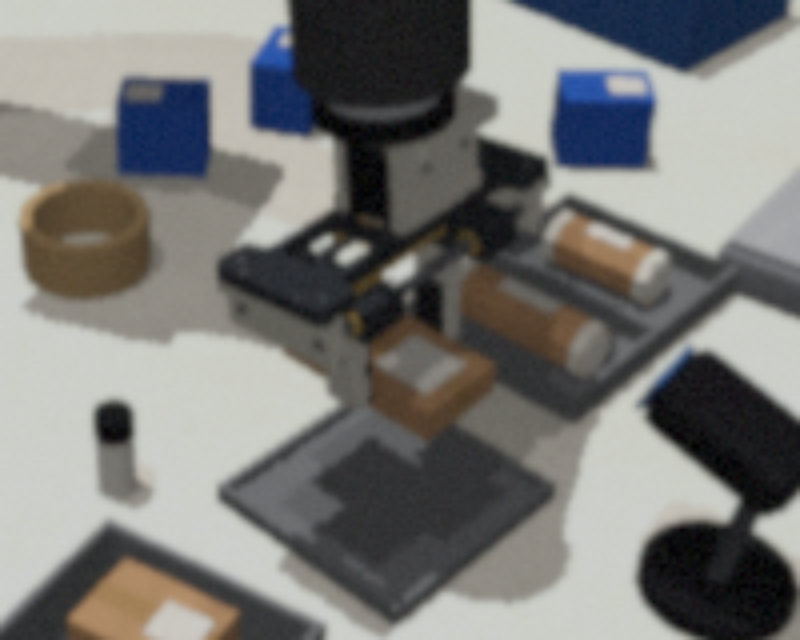

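>>> arm_command:
  commands: [30,-3,1,0,50,30,0,0,0,50,14,0,0,0,50,2,0,0,0,50]

```text
clock: 27.12
tool_pos: [0.6324, 0.0018, 0.0291]
orientation: [108.0, 84.0, 11.9]
force: [0.1, -0.1, -1.4]
opening: 0.0599
```

```bash
python3 -c "
from h import *
go(.634,.001,.013,84)"
```

```text
t 27.12 pos [0.6324 0.0018 0.0291] open 0.0599 F [ 0.1 -0.1 -1.4] jaw -95.9 tilt [ 0.103  0.022 -0.994]
now-axes [16.2  0.1  1.1] after-turn axes [16.2  0.1  1.1] turn 0.1
```

>>> arm_command:
  commands: [12,0,0,0,50,5,0,0,0,50,3,0,0,0,50]

```text
clock: 27.5
tool_pos: [0.6357, 0.0027, 0.0109]
orientation: [107.8, 83.8, 11.9]
force: [-11.1, 4.0, 24.8]
opening: 0.0597
```

```bash
python3 -c "
from h import *
go(.634,.001,.012,84)"
```

```text
t 27.5 pos [0.6357 0.0027 0.0109] open 0.0597 F [-11.1   4.   24.8] jaw -95.9 tilt [ 0.106  0.022 -0.994]
now-axes [-1.3 -1.4  1.9] after-turn axes [-1.3 -1.4  1.9] turn 0.1
```

Floor contact. Release, rise, and clear to the robot's near side for a check.

>>> arm_command:
  commands: [0,0,0,0,85,0,0,0,0,85,-8,0,0,0,85,-40,0,0,0,85,-60,0,0,0,85]

```text
clock: 28.12
tool_pos: [0.6222, -0.0003, 0.1177]
orientation: [107.5, 84.2, 11.5]
force: [2.0, 0.1, 1.1]
opening: 0.0742
```

>>> arm_command:
  commands: [-60,0,0,0,85,-30,-50,0,0,85,0,-60,0,0,85,0,-60,0,0,85,0,0,0,0,85]

```text
clock: 28.75
tool_pos: [0.4429, 0.0156, 0.2008]
orientation: [108.5, 83.3, 12.5]
force: [0.8, 0.7, 1.2]
opening: 0.0745
```

Run:
```python
from h import *
go(.45,0,.2,90)
a=snapshot('scene')['frame'][110:350,210:460];s=snapshot('top');b=s['frame'][75:215,120:500]
cv2.imwrite('pics/g1.png',cv2.resize(a,None,fx=2.4,fy=2.4))
cv2.imwrite('pics/g2.png',cv2.resize(b,None,fx=2.1,fy=2.1))
hsv=cv2.cvtColor(s['frame'],cv2.COLOR_BGR2HSV)
m=((hsv[...,0]<22)&(hsv[...,1]>90)&(hsv[...,2]>40)).astype(np.uint8)
for c in cv2.findContours(m,cv2.RETR_EXTERNAL,cv2.CHAIN_APPROX_NONE)[0]:
    r=cv2.minAreaRect(c)
    if 25<cv2.contourArea(c)<3000 and 80<r[0][1]<215:
        print(np.round(r[0],1),ray(s,[r[0]],.03)[0].round(3))
```

```text
t 28.75 pos [0.4429 0.0156 0.2008] open 0.0745 F [0.8 0.7 1.2] jaw -95.9 tilt [ 0.114  0.025 -0.993]
now-axes [ 1.2  8.6 14.8] after-turn axes [ 1.2  7.  15.6] turn -5.9
[ 47.  204.5] [0.421 0.716 0.03 ]
[ 36.9 174.2] [0.497 0.746 0.03 ]
[223.5 169.5] [0.502 0.271 0.03 ]
[216.5 119.8] [0.627 0.289 0.03 ]
[256.  122.2] [0.619 0.191 0.03 ]
[450.2 117.5] [ 0.624 -0.288  0.03 ]
[418.1 116.3] [ 0.628 -0.209  0.03 ]
[331.5 117.7] [0.627 0.004 0.03 ]
```

View pics/g1.png

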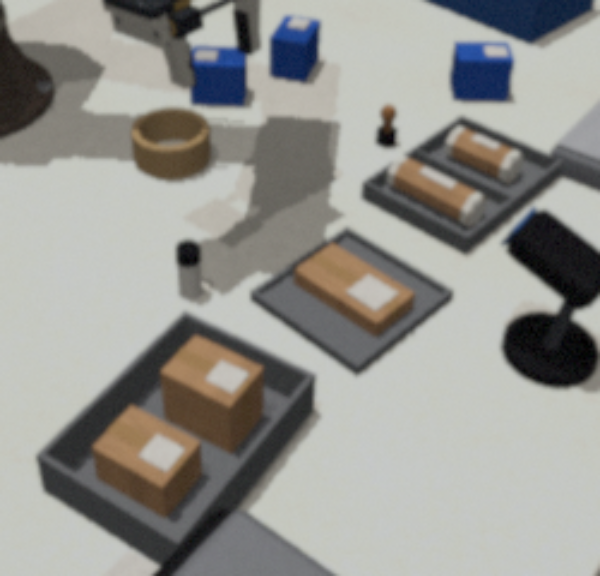

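View pics/g2.png

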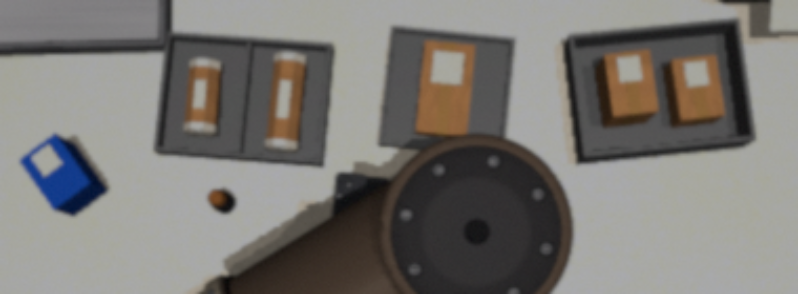

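```bash
python3 -c "
from h import *
print(np.abs(get_obs()['qvel']).max().round(2)); print(close_job())"
```

```text
2.75
the job is handed in; nothing more can be done
None
```

All five parcels are in their trays and released, and I handed the job in at about 28.8 s on the robot's clock. It reported no verdict.

**Placement, from the last two pictures:**
- **Deep tray:** both cartons stand side by side, flat and label up. They are at about (0.628, -0.209) and (0.624, -0.288).
- **Two-lane tray:** there is one tube in each lane, lying down. The long one is at about (0.619, 0.191) and the short one at about (0.627, 0.289).
- **Shallow tray:** the mailer lies flat inside the rim, label up, at about (0.627, 0.004).
- **Bystanders:** the stamp and glue stick are upright and look unmoved. The stamp's brown handle measures the same as at the start. The glue stick I judged by eye in the scene view only, because the arm hid it from above.

Each parcel was set down until the wrist force showed floor contact (15 to 38 N) before I let go.

**What did not go cleanly:**
- The tool's tilt drifted to about 0.11 rad over the run. The parcels still look flat in the pictures.
- The wrist force briefly reached about 43 N upward when I gripped the low carton, and about 41 N when I set down the long tube. The wrist limit is 120 N; the 40 N limit covers the arm and the gripper's body, and I believe both presses went through the fingers.
- At hand-in the arm was clear of everything but still creeping, at up to about 2.75 degrees/s in one joint.

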